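Blow off a heater stirrup at the spring valve

ROBOT

A 6-joint arm with a two-finger parallel gripper is mounted at the origin on the work surface. World frame = base frame: x ahead of the robot, y to its left, z up, the work surface at z = 0. Lengths are in m, angles in degrees, forces in N, time in s.
With the tool pointing down it reaches from about 0.425 to 0.925 m from the base axis. Payload 12.5 kg.
Tool frame: the origin (TCP) lies where the fingers leave the gripper's body, on its centre line; the fingertips stand 73 mm ahead of it and the grasp point (between the pads) lies 54 mm ahead of it (grip_depth is the distance from the TCP to the grasp point, in m); z points along the fingers, y is the direction in which the jaws open and shut (so a half turn about z gives the same grasp; the last joint's range is limited). The gripper opens to 85 mm and grips with 20 to 120 N. Pads are 22 mm wide; open, the fingers measure 114 mm over their backs; the gripper's body (76 mm by 85 mm) begins 54 mm behind the grasp point. The pads swing forward as they close: fully open they stand 13 mm farther back than shut.
Start: joints at [-75.837, 28.126, 89.318, -0, 62.55, -6.05], TCP at [0.216, -0.587, 0.304] pointing down, gripper open.
Joint ranges: [-177.58, 177.58], [-47.91, 125.51], [2.72, 160], [-65.01, 245.01], [3.68, 167.84], [-153.87, 153.87]. Speed limits (degrees/s): [127.2, 127.2, 159.86, 180, 180, 180].

INTERFACE

Orientations are given as a 3x3 rotation matrix whose columns are the frame's x, y, z axes.
In Python, from station import * gives the robot as it stands. The module is installed in compiled form; this text tells all that it offers.
- The arm moves only by the shell command python3 -m handwheel 'ROWS' [OPENING] [FORCE]. ROWS is JSON, a list of rows, each an object of numbers: "dx", "dy", "dz": the shift along the tool's x, y, z in units of 50 mm (1.0 is 50 mm); "rx", "ry", "rz": the turn, a rotation vector about the tool's x, y, z in units of 5 degrees (1.0 is 5 degrees). In form: [{"dx": .., "dy": .., "dz": .., "rx": .., "ry": .., "rz": ..}, ...]. A call has 1 to 20 rows; each row is the pose to reach, as a shift and turn from the pose commanded when the call began, along the tool's axes at that moment; what a row does not reach only later rows make up. A row lasts 1/10 s, in which the tool goes at most 50 mm and 8.59 degrees, less where a joint would pass 70% of its speed; a pose out of reach is approached as far as the arm can. A call with a gripper value outside its range is refused whole. OPENING is the gripper's target within -1 to 1 (fully open at 1, half-way at 0, shut at -1), set as the call begins (- or left out, the last holds). The fingers move at their own pace and stop on an object; FORCE is the grip in N (left out, the last holds). Time passes only in rows, so rows that repeat a pose let the fingers close. It gives the time, the measured TCP pose, the force and the opening at its end, in the units of the state.
- sense(): the state, without advancing time (a new reading comes with each control period).
- read_camera(name): name is "side" or "top"; returns the picture (420x560x3 uint8, red, green, blue); there is no depth.
- calibration(name): a dict with "vertical_fov" (degrees; the focal length in pixels is half the picture's height over the tangent of half this angle, whatever the lens; pixels are square), "cx", "cy" (the principal point, pixels), "extrinsics" (4x4, takes a point from camera to world coordinates). Camera axes: x right, y up, looking along -z (the intrinsics and any distortion apply to the point x, -y, -z); pixel columns grow to the right and rows downward; lengths in m; the calibration is good to about 2 mm. A picture is of the moment at which its call begins. calibration takes no time and is no camera call.
- close_job(): hands the job in, once; it reports no verdict.
The state is a dict: "t": time; "joint_positions": joint angles; "qvel": joint speeds; "tau": joint torques, N m; "position": TCP position; "tcp_rot": TCP orientation; "ft_force": force on the tool from outside, world axes, zero at the start; "ft_torque": the same for the moment, N m; "gripper_width": opening from 0.0 (shut) to 1.0 (fully open).
Only numpy, scipy, OpenCV 4.12 (cv2) and the standard library are available. Lean on these libraries where they do the work, as an engineer would, in place of code of your own. Each camera call takes 0.05 s, during which the arm holds its last target.

TASK

Blow the dust off the heater's steel mounting stirrup: hang the U-shaped stirrup over the bar of the blow-off stand, legs down on either side of the bar, and let go of it. Then pull the air valve's upright grip out against its spring until the pointer stands opposite the index block, and keep it there: finish while still holding the grip at the mark, with the stirrup hanging on the bar and the other things on the counter left where they are.

Things in the scene. Friction and masses are not known exactly. Their poses are not given: they have to be found in the camera images.
- stirrup_centre (a point): Centre of the loose steel stirrup, 40 mm above its feet. Axes: x across the two legs, y along its depth, z up through the arch. The legs are 50 mm over their outer faces (42 mm inside) and straight up to 55 mm above the feet; above that a half-round arch. The same either way round. When it hangs on the bar, this centre is 28 mm below the bar's axis.
- stirrup: The stirrup: U-bracket of 4 mm plain steel strip, 36 mm deep, 80 mm high, about 0.16 kg, standing on its feet like a small arch. The feet are flat flanges 4 mm thick turned outward, 84 mm over both. Origin midway between the feet, at the underside; axes as stirrup_centre.
- stand: Blow-off stand, fixed: dark steel base 150 x 190 x 12 mm, two posts with a level round steel bar across their tops, and a brass air nozzle on a copper pipe on its +x side (between 50 and 92 mm from the bar in plan, top below 105 mm). Origin on the counter under the middle of the bar; y along the bar, z up.
- bar_mid (a point): Middle of the bar's axis, 160 mm above the counter. The bar is 16 mm thick and runs along the stand's y; 150 mm are free between the posts, whose end collars are 24 mm across.
- valve: Air valve, fixed: dark base plate 250 x 100 x 12 mm with an aluminium valve block (from 45 to 135 mm along x, 68 mm high, 82 with its brass plug) at its +x end. Origin on the counter under the upright grip when the valve is shut. The grip pulls straight out along the valve's -x.
- pull_grip: The valve's moving part: rod and crosshead (top 55 mm above the counter) with an upright round black grip, 22 mm across, from 55 to 130 mm above the counter. Slides only along the valve's -x, up to 85 mm; a spring draws it home when let go (4 N at rest, 1.1 N more per 10 mm). Origin on the counter under the grip's axis; axes as the valve's.
- grip_centre (a point): On the axis of the upright grip, 100 mm above the counter.
- pointer (a point): Tip of the flat pointer (4 mm thick along x) on the moving crosshead, on the valve's +y side, 50 mm above the counter. It moves with the grip.
- index_mark (a point): The mark: middle of the inner edge of the small aluminium index block (14 mm long along x, top 52 mm high) on the valve's plate beside the pointer's path, 30 to 60 mm out from the shut position. Axes as the valve's. At the mark, the pointer lies opposite this block: pointer and mark have the same x in the valve's frame.
- burner_cap: Bystander: brass burner cap, a squat disc 50 across, 24 tall (mm). Origin at its underside.
- jar: Bystander: clear screw-cap jar, 48 across, 65 tall (mm). Origin at its underside.
- burner_ring: Bystander: flat dark ring, 76 across, 12 tall (mm). Origin at its underside.
- screwdriver: Bystander: screwdriver, 170 long, lying (mm).
- wrench: Bystander: wrench, 160 long, lying (mm).
- regulator: Bystander: round aluminium gas regulator, 68 across, 40 tall, with a short pipe stub on two sides (mm). Origin at its underside.
- carton: Bystander: cardboard carton, 70 x 100 x 50 tall (mm). Origin at its underside.
Mind the look-alikes: they are no part of the job. What is shaped like the stirrup but red is not meant. What is shaped like the stand but blue is not meant.

How it is judged (in metres and radians):
On the way, in this order (a step that is already met when the one before it is completed fails the run):
1. the stirrup hangs astride the bar, let go (z of stirrup_centre in the frame of bar_mid between -0.036 and -0.022 m and x of stirrup_centre in the frame of bar_mid between -0.02 and 0.02 m and y of stirrup_centre in the frame of bar_mid between -0.06 and 0.06 m and angle between stirrup_centre's own z axis and vertical below 0.45 rad and contact force between stirrup and stand above 0.3 N and contact force between stirrup and the arm below 0.1 N and contact force between stirrup and the fingers below 0.1 N and linear speed of stirrup below 0.03 m/s), for 0.2 s.
2. the fingers hold the grip with the pointer opposite the index block (x of pointer in the frame of index_mark between -0.007 and 0.007 m and linear speed of pull_grip below 0.01 m/s and contact force between the fingers and pull_grip above 2 N), for 0.5 s.
At the end, for the whole second after the job is handed in: The stirrup hangs astride the bar at rest, untouched (centre 22-36 mm below the axis, within 20 mm sideways and 60 mm along of its middle, lean under 0.45 rad). The fingers hold the grip still (over 2 N), pointer within 7 mm of the mark. Bystanders moved under 30 mm (all of step 1 and all of step 2 and contact force between stirrup and pull_grip below 0.1 N); the arm keeps its last pose, push and grip.
It fails at once if a bystander is pushed aside (more than 30 mm) (distance of any of burner_cap, jar, burner_ring, screwdriver, wrench, regulator, carton from where it was at the start of the episode above 0.03 m).
It also fails if it takes over 53 s, if anything falls off the work surface, if the arm or the gripper's body presses on something with over 40 N, if the wrist force passes 120 N, or if a joint passes its speed limit or range.

## Working session

There is one attempt and no reset: what is moved stays moved. The work goes in short steps, Python scripts to look and compute and a shell command to move; the robot and the scene stay as the last step left them, time stands still between calls to the robot, and variables do not carry over. Pictures are saved under pics/ and viewed, and the job is handed in when it is done.

```bash
mkdir -p pics; cat > h.py <<'E'
from station import *
import numpy as np, cv2
def K(n):
    c=calibration(n); f=210/np.tan(np.radians(c["vertical_fov"])/2); return f,c["cx"],c["cy"],np.array(c["extrinsics"]),c
def ray(n,u,v):
    f,cx,cy,E,c=K(n)
    d=np.array([(u-cx)/f,-(v-cy)/f,-1.]); return E[:3,3],E[:3,:3]@d
def plane(n,u,v,z):
    o,d=ray(n,u,v); return o+d*(z-o[2])/d[2]
def proj(n,p):
    f,cx,cy,E,c=K(n); q=E[:3,:3].T@(np.array(p)-E[:3,3]); return cx+f*q[0]/-q[2], cy-f*q[1]/-q[2]
E
python3 - <<'E'
from h import *
for n in("side","top"):
    print(calibration(n)); im=read_camera(n)[:,:,::-1]; cv2.imwrite(f"pics/{n}0.png",im)
print(sense())
E
```

```text
{'vertical_fov': 57.529421913505246, 'cx': 278.35317330592943, 'cy': 212.5832912273907, 'extrinsics': array([[-0.99581649,  0.03585287, -0.08404817,  0.42932179],
       [-0.08894744, -0.59098343,  0.80176489,  0.9169715 ],
       [-0.0209255 ,  0.80588656,  0.59170007,  0.75728217],
       [ 0.        ,  0.        ,  0.        ,  1.        ]])}
{'vertical_fov': 57.762612380420705, 'cx': 280.7703444937712, 'cy': 215.01259610114485, 'extrinsics': array([[-0.00740536,  0.99968625, -0.02392841,  0.4951321 ],
       [-0.99971015, -0.00685311,  0.02307926,  0.08366792],
       [ 0.02290803,  0.02409239,  0.99944724,  1.15674653],
       [ 0.        ,  0.        ,  0.        ,  1.        ]])}
{'t': 0.1, 'joint_positions': array([-7.58374493e+01,  2.81601245e+01,  8.93464317e+01, -9.73009424e-04,
        6.25509821e+01, -6.04884568e+00]), 'qvel': array([-0.11157286, -0.09708063, -0.09630348, -0.01731104,  0.07036999,
        0.02468687]), 'tau': array([ 1.38783493e-03, -6.19448376e+01, -2.62026697e+01, -1.34159400e-04,
        2.90365802e-03, -2.42138235e-06]), 'position': array([ 0.21593051, -0.58637345,  0.30339353]), 'tcp_rot': array([[ 9.38421628e-01,  3.45492085e-01, -2.60321675e-04],
       [ 3.45492171e-01, -9.38421131e-01,  9.70022317e-04],
       [ 9.08436717e-05, -1.00022902e-03, -9.99999496e-01]]), 'ft_force': array([ 0.70519712,  0.27426206, -0.00901058]), 'ft_torque': array([-0.059422  ,  0.00329775, -0.01958641]), 'gripper_width': 0.9968091720530712}
```

View pics/side0.png

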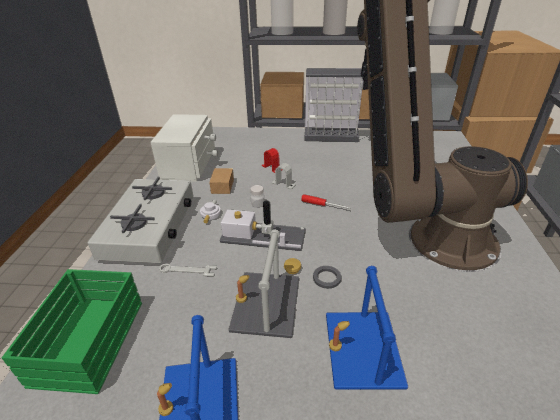

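View pics/top0.png

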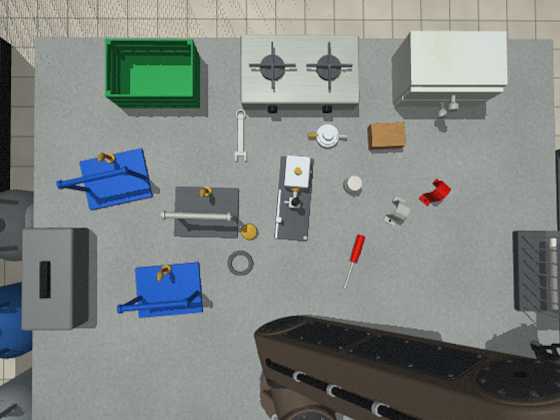

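The top view shows the stirrup at about (398,210), the stand at (206,212), the valve grip at (294,202), and the red stirrup at (435,192). I'll zoom in on these next.

```bash
python3 - <<'E'
import cv2, numpy as np
t=cv2.imread("pics/top0.png"); s=cv2.imread("pics/side0.png")
def cr(im,u,v,w,h,k): return cv2.resize(im[v:v+h,u:u+w],None,fx=k,fy=k,interpolation=cv2.INTER_CUBIC)
cv2.imwrite("pics/a1.png",np.hstack([cr(t,370,170,90,70,4.4),cr(t,265,145,65,70,4.4)*1]) )
cv2.imwrite("pics/a2.png",cr(t,150,170,120,80,6))
cv2.imwrite("pics/a3.png",cr(s,210,140,110,120,5))
cv2.imwrite("pics/a4.png",cr(s,220,220,110,120,5))
E
```

```text
(no output)
```

View pics/a1.png

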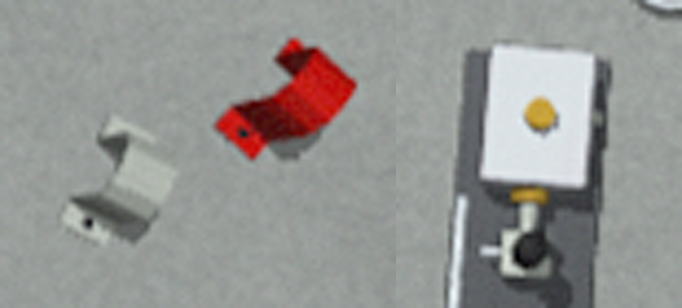

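View pics/a2.png

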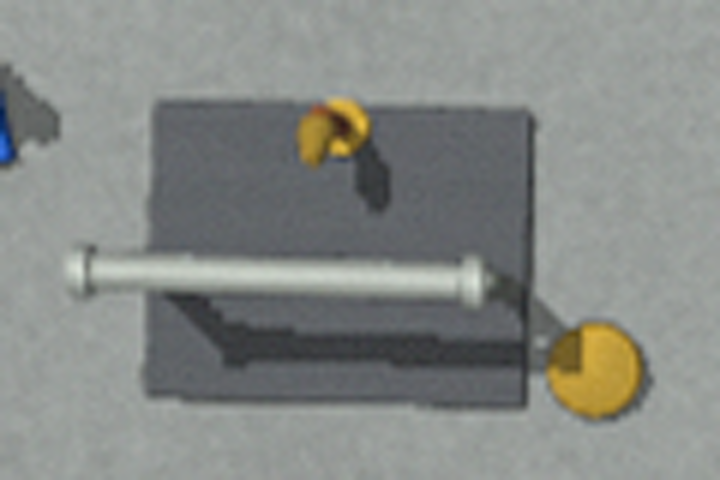

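View pics/a3.png

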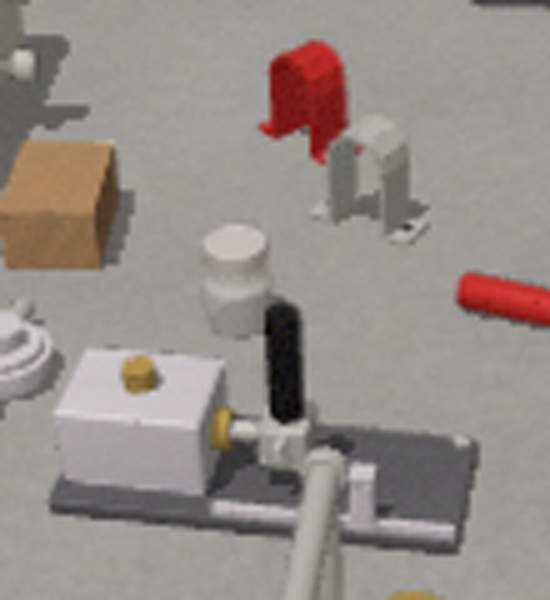

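View pics/a4.png

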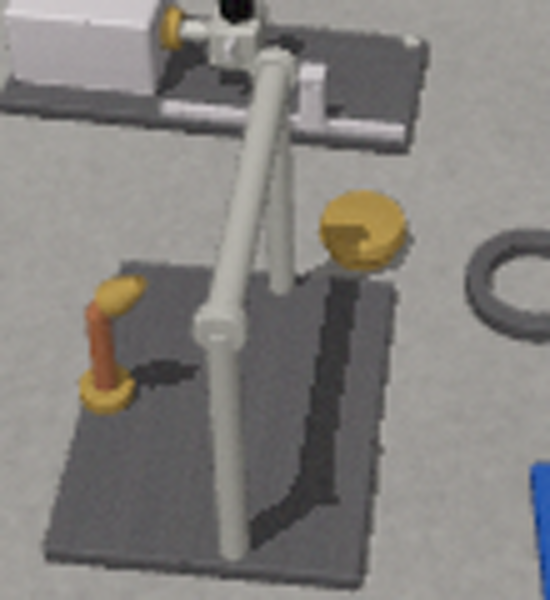

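```bash
python3 - <<'E'
import cv2, numpy as np
t=cv2.imread("pics/top0.png"); s=cv2.imread("pics/side0.png")
def cr(im,u,v,w,h,k): return cv2.resize(im[v:v+h,u:u+w],None,fx=k,fy=k,interpolation=cv2.INTER_CUBIC)
cv2.imwrite("pics/b1.png",np.hstack([cr(t,380,190,36,40,11),cr(s,268,160,36,40,11)]) )
cv2.imwrite("pics/b2.png",cr(t,265,145,60,100,6))
E
```

```text
(no output)
```

View pics/b1.png

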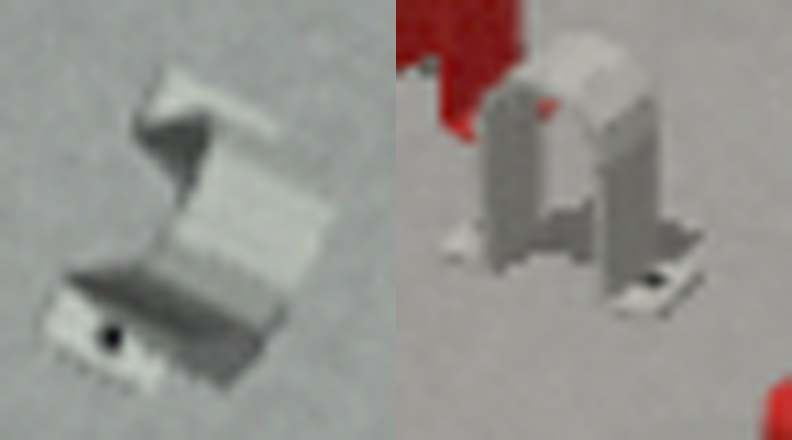

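View pics/b2.png

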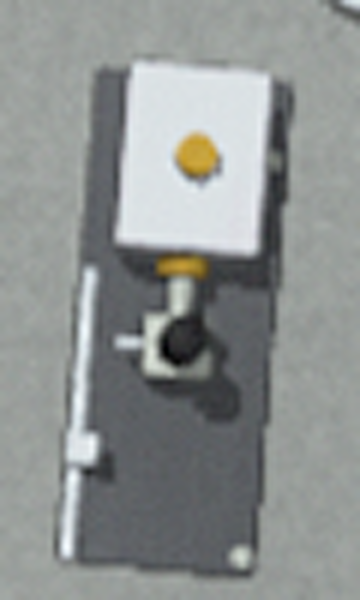

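```bash
python3 - <<'E'
from h import *
np.set_printoptions(precision=4,suppress=True)
def two(a,b):
    o1,d1=ray("top",*a);o2,d2=ray("side",*b);d1/=np.linalg.norm(d1);d2/=np.linalg.norm(d2)
    s=np.linalg.lstsq(np.c_[d1,-d2],o2-o1,rcond=None)[0]; p,q=o1+s[0]*d1,o2+s[1]*d2
    return (p+q)/2,np.linalg.norm(p-q)
T=lambda x,y:(380+x/11-.5+.05,190+y/11-.5+.05)
S=lambda x,y:(268+(x-396)/11-.45,160+y/11-.45)
print("feet");P=[plane("top",*T(*p),.004) for p in [(45,335),(150,392),(170,68),(280,135)]]
for p in P: print(p)
print("c",np.mean(P,0),"x",(P[0]+P[1]-P[2]-P[3])/2,"y",P[1]-P[0],P[3]-P[2])
# black hole in near foot
print("hole",plane("top",*T(112,337),.004),plane("side",*S(655,280),.004))
print("bar",plane("top",163.3,215,.16),plane("top",229.2,216.8,.16))
print(two((163.3,215),(264,284.4)),two((229.2,216.8),(275,233)))
U=lambda x,y:(265+x/6-.42,145+y/6-.42)
print("plate",[plane("top",*U(*p),.012) for p in [(97,66),(60,562),(250,573),(293,80)]])
print("grip top",plane("top",*U(182,340),.13), plane("side",266.6,200.5,.13))
print("pointer",plane("top",*U(118,342),.052),"index",plane("top",*U(83,450),.052),plane("top",*U(98,450),.052),"side idx",plane("side",282.4,233.6,.052))
print("block top",[plane("top",*U(*p),.068) for p in [(133,62),(271,75),(117,245),(260,255)]])
print("cap",plane("top",249.5,231.8,.024),plane("top",201,193,.1))
B=lambda x,y:(150+x/6-.42,170+y/6-.42)
print("base",[plane("top",*B(*p),.012) for p in [(155,102),(528,112),(525,408),(145,397)]])
E
```

```text
feet
[ 0.5054 -0.2564  0.004 ]
[ 0.4894 -0.2855  0.004 ]
[ 0.5792 -0.2924  0.004 ]
[ 0.5604 -0.3229  0.004 ]
c [ 0.5336 -0.2893  0.004 ] x [-0.0725  0.0367  0.    ] y [-0.016  -0.0291  0.    ] [-0.0188 -0.0305  0.    ]
hole [ 0.5047 -0.2751  0.004 ] [ 0.5047 -0.2776  0.004 ]
bar [0.5211 0.3663 0.16  ] [0.5153 0.1954 0.16  ]
(array([0.5212, 0.3657, 0.1621]), np.float64(0.00021273517322659328)) (array([0.5149, 0.1951, 0.162 ]), np.float64(0.000645301583835159))
plate [array([0.7021, 0.056 , 0.012 ]), array([0.4529, 0.0763, 0.012 ]), array([ 0.4466, -0.0189,  0.012 ]), array([ 0.6947, -0.0428,  0.012 ])]
grip top [0.5567 0.0214 0.13  ] [0.5577 0.0101 0.13  ]
pointer [0.5606 0.0478 0.052 ] index [0.5084 0.0651 0.052 ] [0.5083 0.0578 0.052 ] side idx [0.5086 0.0631 0.052 ]
block top [array([0.6938, 0.0401, 0.068 ]), array([ 0.6873, -0.0261,  0.068 ]), array([0.606 , 0.0484, 0.068 ]), array([ 0.6009, -0.02  ,  0.068 ])]
cap [0.473  0.1507 0.024 ] [0.5829 0.2797 0.1   ]
base [array([0.6099, 0.3722, 0.012 ]), array([0.6039, 0.1865, 0.012 ]), array([0.4558, 0.1887, 0.012 ]), array([0.4628, 0.3773, 0.012 ])]
```

```bash
cat >> h.py <<'E'
def go(p,yaw):
    s=sense(); R=np.array(s["tcp_rot"]); d=R.T@(np.array(p)-s["position"])/.05
    c,q=np.cos(np.radians(yaw)),np.sin(np.radians(yaw))
    y=np.array([c,q,0]);z=np.array([0,0,-1.]);x=np.cross(y,z)
    r=cv2.Rodrigues(R.T@np.c_[x,y,z])[0].ravel()*180/np.pi/5
    print("shift",np.round(d,3),"turn",np.round(r,3))
E
python3 - <<'E'
from h import *
print(plane("top",424,200,.004), plane("top",431,190,.08))
go([.534,-.289,.20],-26.8)
E
```

```text
[ 0.56566015 -0.38151619  0.004     ] [ 0.58952564 -0.37152189  0.08      ]
shift [ 8.024 -3.381  2.072] turn [-1.100e-02 -5.000e-03 -8.598e+00]
```

```bash
python3 -m handwheel '[{"dx":0.4,"dy":-0.17,"dz":0.1,"rz":-0.8},{"dx":1.2,"dy":-0.5,"dz":0.3,"rz":-2},{"dx":2.0,"dy":-0.84,"dz":0.5,"rz":-3.2},{"dx":2.8,"dy":-1.2,"dz":0.7,"rz":-4.4},{"dx":3.6,"dy":-1.5,"dz":0.9,"rz":-5.6},{"dx":4.4,"dy":-1.85,"dz":1.1,"rz":-6.8},{"dx":5.2,"dy":-2.2,"dz":1.4,"rz":-7.6},{"dx":6.0,"dy":-2.5,"dz":1.6,"rz":-8.2},{"dx":6.8,"dy":-2.9,"dz":1.8,"rz":-8.6},{"dx":7.5,"dy":-3.15,"dz":2.0,"rz":-8.6},{"dx":8.02,"dy":-3.38,"dz":2.07,"rz":-8.6},{"dx":8.02,"dy":-3.38,"dz":2.07,"rz":-8.6},{"dx":8.02,"dy":-3.38,"dz":2.07,"rz":-8.6}]' 1 40
python3 - <<'E'
from h import *
go([.534,-.289,.104],-26.8)
t=read_camera("top")[:,:,::-1];s=read_camera("side")[:,:,::-1]
cr=lambda im,u,v,w,h,k: cv2.resize(im[v:v+h,u:u+w],None,fx=k,fy=k,interpolation=cv2.INTER_CUBIC)
cv2.imwrite("pics/c1.png",np.hstack([cr(t,350,150,100,110,3.8),cr(s,230,100,100,110,3.8)]))
E
```

```text
shift [ 8.024 -3.379  3.992] turn [-1.100e-02 -5.000e-03 -8.598e+00]invalid input
```

View pics/c1.png

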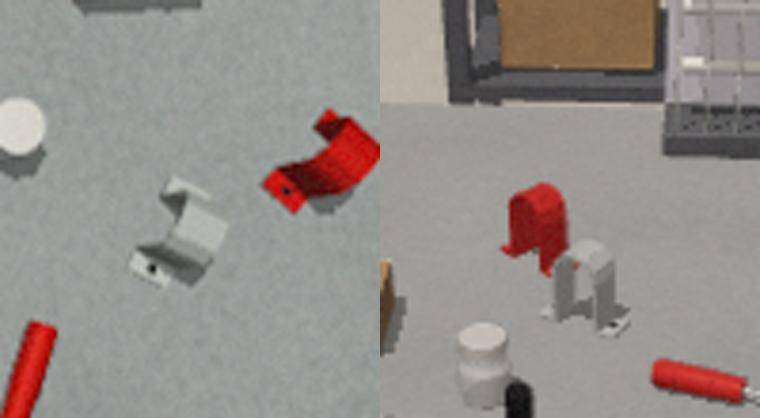

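The move was refused and the arm hasn't moved: the picture is unchanged. I probably need all six keys in every row.

```bash
python3 -m handwheel '[{"dx":0.4,"dy":-0.17,"dz":0.1,"rx":0,"ry":0,"rz":-0.8},{"dx":1.2,"dy":-0.5,"dz":0.3,"rx":0,"ry":0,"rz":-2}]' 1 40; python3 -c "
from h import *
print(sense()['position'])"
```

```text
t: 0.4
position: [0.2628, -0.5432, 0.2889]
tcp_rot: [[0.864, 0.503, 0.0], [0.503, -0.864, -0.001], [-0.001, 0.001, -1.0]]
ft_force: [-0.6, -0.0, -0.9]
gripper_width: 1.002
[ 0.26278227 -0.54323487  0.2888924 ]
```

```bash
python3 -c "
from h import *
go([.534,-.289,.20],-26.8)"
```

```text
shift [ 7.247 -1.668  1.772] turn [ 0.014  0.011 -6.599]
```

```bash
python3 -m handwheel '[{"dx":0.8,"dy":-0.2,"dz":0.2,"rx":0,"ry":0,"rz":-0.8},{"dx":1.6,"dy":-0.4,"dz":0.4,"rx":0,"ry":0,"rz":-1.8},{"dx":2.4,"dy":-0.6,"dz":0.6,"rx":0,"ry":0,"rz":-2.8},{"dx":3.2,"dy":-0.75,"dz":0.8,"rx":0,"ry":0,"rz":-3.8},{"dx":4.0,"dy":-0.95,"dz":1.0,"rx":0,"ry":0,"rz":-4.8},{"dx":4.8,"dy":-1.1,"dz":1.2,"rx":0,"ry":0,"rz":-5.6},{"dx":5.6,"dy":-1.3,"dz":1.4,"rx":0,"ry":0,"rz":-6.2},{"dx":6.4,"dy":-1.5,"dz":1.6,"rx":0,"ry":0,"rz":-6.6},{"dx":7.0,"dy":-1.6,"dz":1.75,"rx":0,"ry":0,"rz":-6.6},{"dx":7.25,"dy":-1.67,"dz":1.77,"rx":0,"ry":0,"rz":-6.6},{"dx":7.25,"dy":-1.67,"dz":1.77,"rx":0,"ry":0,"rz":-6.6},{"dx":7.25,"dy":-1.67,"dz":1.77,"rx":0,"ry":0,"rz":-6.6}]' 1 40
python3 - <<'E'
from h import *
go([.534,-.289,.104],-26.8)
t=read_camera("top")[:,:,::-1];s=read_camera("side")[:,:,::-1]
cr=lambda im,u,v,w,h,k: cv2.resize(im[v:v+h,u:u+w],None,fx=k,fy=k,interpolation=cv2.INTER_CUBIC)
cv2.imwrite("pics/c1.png",np.hstack([cr(t,350,150,100,110,3.8),cr(s,230,100,100,110,3.8)]))
E
```

```text
t: 1.6
position: [0.5344, -0.2883, 0.2007]
tcp_rot: [[0.451, 0.893, -0.0], [0.893, -0.451, -0.0], [-0.0, 0.0, -1.0]]
ft_force: [-1.0, -0.1, -0.0]
gripper_width: 1.0
shift [-0.015 -0.     1.933] turn [0.001 0.003 0.002]
```

View pics/c1.png

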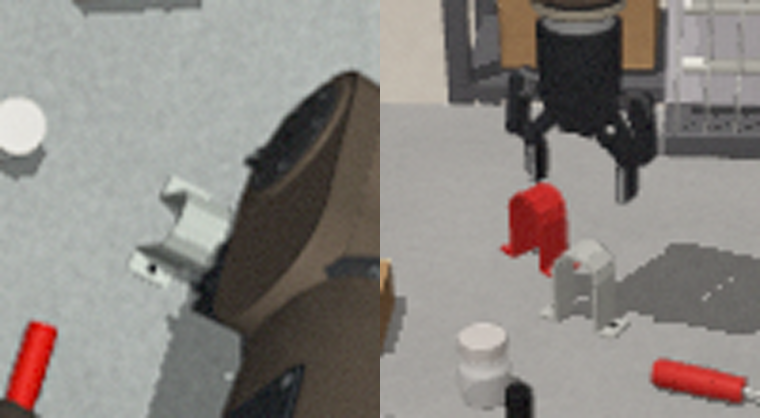

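The gripper is above the stirrup and lined up with its legs. Descending.

```bash
python3 -m handwheel '[{"dx":0,"dy":0,"dz":0.4,"rx":0,"ry":0,"rz":0},{"dx":0,"dy":0,"dz":0.8,"rx":0,"ry":0,"rz":0},{"dx":0,"dy":0,"dz":1.2,"rx":0,"ry":0,"rz":0},{"dx":0,"dy":0,"dz":1.6,"rx":0,"ry":0,"rz":0},{"dx":0,"dy":0,"dz":1.9,"rx":0,"ry":0,"rz":0},{"dx":0,"dy":0,"dz":1.9,"rx":0,"ry":0,"rz":0}]' 1 40
python3 - <<'E'
from h import *
s=read_camera("side")[:,:,::-1]
cv2.imwrite("pics/d1.png",cv2.resize(s[120:220,230:350],None,fx=6,fy=6,interpolation=cv2.INTER_CUBIC))
E
```

```text
t: 2.3
position: [0.5339, -0.2882, 0.1039]
tcp_rot: [[0.452, 0.892, -0.002], [0.892, -0.452, 0.001], [0.0, -0.003, -1.0]]
ft_force: [0.5, 0.5, 0.6]
gripper_width: 1.002
```

View pics/d1.png

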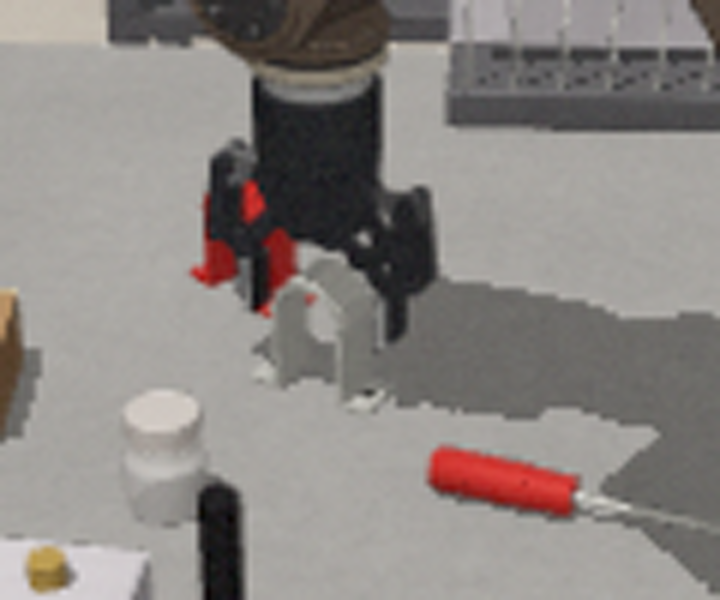

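```bash
python3 - <<'E'
from h import *
s=sense();R=s["tcp_rot"];p=s["position"]
P=lambda l:[np.round((np.array(proj("side",p+R@np.array(v)))-[230,120])*6).tolist() for v in l]
print("finger tips +-y",P([(0,.0425,.06),(0,-.0425,.06),(.011,-.0425,.06),(-.011,-.0425,.06),(.011,.0425,.06),(-.011,.0425,.06)]))
c=np.array([.5336,-.2893,0]);X=np.array([-.893,.45,0]);Y=np.array([-.5,-.866,0])
f=lambda x,y,z:[round((a-b)*6) for a,b in zip(proj("side",c+X*x+Y*y+np.array([0,0,z])),(230,120))]
print("foot near outer",f(.042,.018,.004),f(.042,-.018,.004),f(-.042,-.018,.004),"crest",f(0,-.018,.08),f(0,.018,.08))
E
```

```text
finger tips +-y [[260.0, 305.0], [379.0, 340.0], [370.0, 348.0], [389.0, 332.0], [250.0, 312.0], [270.0, 297.0]]
foot near outer [396, 384] [364, 410] [247, 374] crest [302, 283] [336, 258]
```

The projections agree with the picture: the fingers straddle the legs and are centred in depth. Closing.

```bash
python3 -m handwheel '[{"dx":0,"dy":0,"dz":0,"rx":0,"ry":0,"rz":0},{"dx":0,"dy":0,"dz":0,"rx":0,"ry":0,"rz":0},{"dx":0,"dy":0,"dz":0,"rx":0,"ry":0,"rz":0},{"dx":0,"dy":0,"dz":0,"rx":0,"ry":0,"rz":0},{"dx":0,"dy":0,"dz":0,"rx":0,"ry":0,"rz":0},{"dx":0,"dy":0,"dz":0,"rx":0,"ry":0,"rz":0},{"dx":0,"dy":0,"dz":0,"rx":0,"ry":0,"rz":0}]' -1 40
python3 - <<'E'
from h import *
s=read_camera("side")[:,:,::-1]
cv2.imwrite("pics/d2.png",cv2.resize(s[120:220,230:350],None,fx=6,fy=6,interpolation=cv2.INTER_CUBIC))
E
```

```text
t: 3.05
position: [0.5351, -0.2879, 0.1068]
tcp_rot: [[0.45, 0.893, 0.001], [0.893, -0.45, -0.001], [-0.0, 0.002, -1.0]]
ft_force: [-2.6, 0.8, 7.9]
gripper_width: 0.581
```

View pics/d2.png

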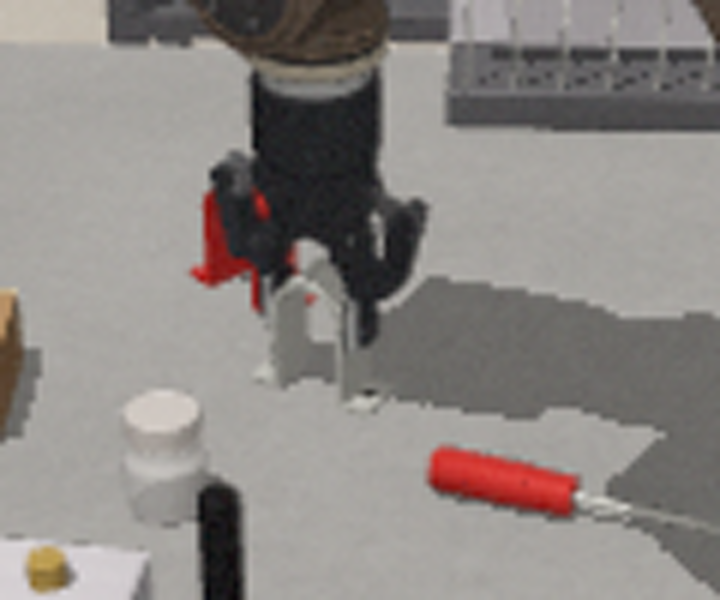

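Width 0.58 × 85 mm ≈ 49 mm, so it's gripping both legs. Lifting.

```bash
python3 -m handwheel '[{"dx":0,"dy":0,"dz":-0.2,"rx":0,"ry":0,"rz":0},{"dx":0,"dy":0,"dz":-0.6,"rx":0,"ry":0,"rz":0},{"dx":0,"dy":0,"dz":-1.0,"rx":0,"ry":0,"rz":0},{"dx":0,"dy":0,"dz":-1.5,"rx":0,"ry":0,"rz":0},{"dx":0,"dy":0,"dz":-2.0,"rx":0,"ry":0,"rz":0},{"dx":0,"dy":0,"dz":-2.5,"rx":0,"ry":0,"rz":0},{"dx":0,"dy":0,"dz":-3.0,"rx":0,"ry":0,"rz":0},{"dx":0,"dy":0,"dz":-3.5,"rx":0,"ry":0,"rz":0},{"dx":0,"dy":0,"dz":-4,"rx":0,"ry":0,"rz":0},{"dx":0,"dy":0,"dz":-4,"rx":0,"ry":0,"rz":0}]' - 
python3 - <<'E'
from h import *
s=read_camera("side")[:,:,::-1]
cv2.imwrite("pics/e1.png",cv2.resize(s[80:200,210:330],None,fx=5,fy=5,interpolation=cv2.INTER_CUBIC))
go([.518,.281,.305],-1.9)
E
```

```text
t: 4.1
position: [0.5353, -0.2879, 0.3093]
tcp_rot: [[0.45, 0.893, 0.005], [0.893, -0.45, -0.003], [-0.001, 0.006, -1.0]]
ft_force: [0.6, -0.1, -2.3]
gripper_width: 0.586
shift [10.001 -5.426  0.02 ] turn [ 0.036  0.013 -4.976]
```

View pics/e1.png

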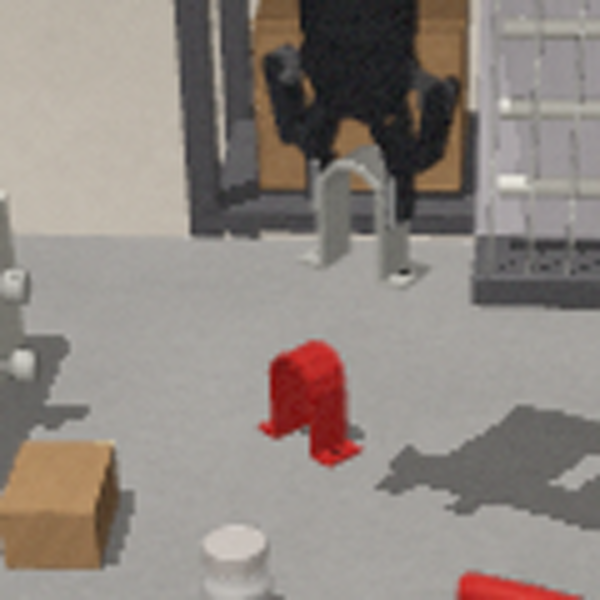

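The stirrup is held upright, feet about 0.20 m up. Carrying it over to the stand.

```bash
python3 -m handwheel '[{"dx":0.2,"dy":-0.1,"dz":0,"rx":0,"ry":0,"rz":-0.1},{"dx":0.7,"dy":-0.4,"dz":0,"rx":0,"ry":0,"rz":-0.3},{"dx":1.4,"dy":-0.75,"dz":0,"rx":0,"ry":0,"rz":-0.7},{"dx":2.1,"dy":-1.15,"dz":0,"rx":0,"ry":0,"rz":-1.0},{"dx":2.8,"dy":-1.5,"dz":0,"rx":0,"ry":0,"rz":-1.4},{"dx":3.5,"dy":-1.9,"dz":0,"rx":0,"ry":0,"rz":-1.7},{"dx":4.2,"dy":-2.3,"dz":0,"rx":0,"ry":0,"rz":-2.1},{"dx":4.9,"dy":-2.65,"dz":0,"rx":0,"ry":0,"rz":-2.4},{"dx":5.6,"dy":-3.05,"dz":0,"rx":0,"ry":0,"rz":-2.8},{"dx":6.3,"dy":-3.4,"dz":0,"rx":0,"ry":0,"rz":-3.1},{"dx":7.0,"dy":-3.8,"dz":0,"rx":0,"ry":0,"rz":-3.5},{"dx":7.7,"dy":-4.2,"dz":0,"rx":0,"ry":0,"rz":-3.9},{"dx":8.4,"dy":-4.55,"dz":0,"rx":0,"ry":0,"rz":-4.2},{"dx":9.0,"dy":-4.9,"dz":0,"rx":0,"ry":0,"rz":-4.5},{"dx":9.5,"dy":-5.15,"dz":0,"rx":0,"ry":0,"rz":-4.8},{"dx":9.85,"dy":-5.35,"dz":0,"rx":0,"ry":0,"rz":-5},{"dx":10,"dy":-5.43,"dz":0,"rx":0,"ry":0,"rz":-5},{"dx":10,"dy":-5.43,"dz":0,"rx":0,"ry":0,"rz":-5},{"dx":10,"dy":-5.43,"dz":0,"rx":0,"ry":0,"rz":-5}]' - 
python3 - <<'E'
from h import *
s=read_camera("side")[:,:,::-1];t=read_camera("top")[:,:,::-1]
c=lambda i,u,v,w,h,k:cv2.resize(i[v:v+h,u:u+w],None,fx=k,fy=k,interpolation=cv2.INTER_CUBIC)
cv2.imwrite("pics/f1.png",np.hstack([c(s,200,150,130,190,3),c(t,140,140,130,190,3)]))
go([.518,.281,.199],-1.9)
E
```

```text
t: 6.05
position: [0.5176, 0.2804, 0.3048]
tcp_rot: [[0.032, 1.0, -0.001], [1.0, -0.032, -0.001], [-0.001, -0.001, -1.0]]
ft_force: [0.2, -0.1, -2.5]
gripper_width: 0.584
shift [0.02  0.003 2.124] turn [-0.004  0.005  0.011]
```

View pics/f1.png

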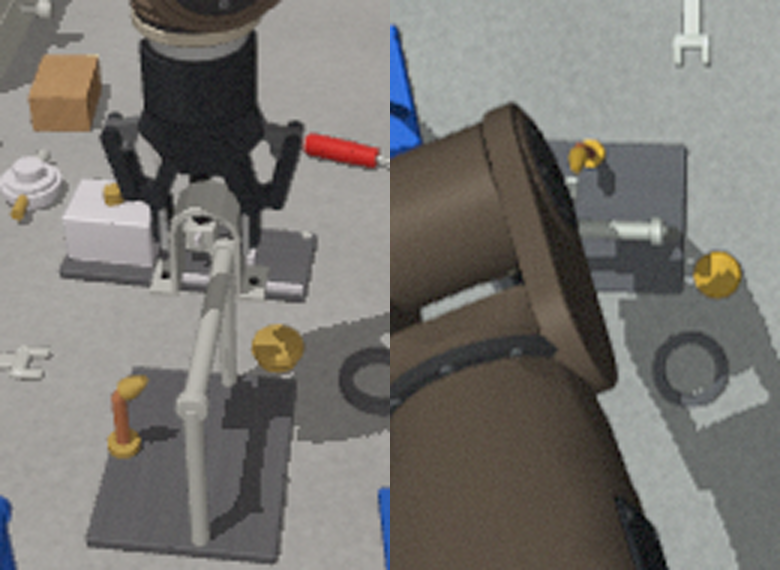

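The stirrup is above the bar with its legs either side of it. Lowering.

```bash
python3 -m handwheel '[{"dx":0,"dy":0,"dz":0.2,"rx":0,"ry":0,"rz":0},{"dx":0,"dy":0,"dz":0.5,"rx":0,"ry":0,"rz":0},{"dx":0,"dy":0,"dz":0.8,"rx":0,"ry":0,"rz":0},{"dx":0,"dy":0,"dz":1.1,"rx":0,"ry":0,"rz":0},{"dx":0,"dy":0,"dz":1.4,"rx":0,"ry":0,"rz":0},{"dx":0,"dy":0,"dz":1.6,"rx":0,"ry":0,"rz":0},{"dx":0,"dy":0,"dz":1.8,"rx":0,"ry":0,"rz":0},{"dx":0,"dy":0,"dz":1.9,"rx":0,"ry":0,"rz":0},{"dx":0,"dy":0,"dz":2.0,"rx":0,"ry":0,"rz":0},{"dx":0,"dy":0,"dz":2.0,"rx":0,"ry":0,"rz":0}]' - 
python3 - <<'E'
from h import *
s=read_camera("side")[:,:,::-1]
c=lambda i,u,v,w,h,k:cv2.resize(i[v:v+h,u:u+w],None,fx=k,fy=k,interpolation=cv2.INTER_CUBIC)
cv2.imwrite("pics/f2.png",c(s,210,170,130,120,5))
E
```

```text
t: 7.15
position: [0.5178, 0.2809, 0.205]
tcp_rot: [[0.031, 1.0, -0.0], [1.0, -0.031, -0.0], [-0.0, -0.0, -1.0]]
ft_force: [0.4, -0.2, -1.6]
gripper_width: 0.58
```

View pics/f2.png

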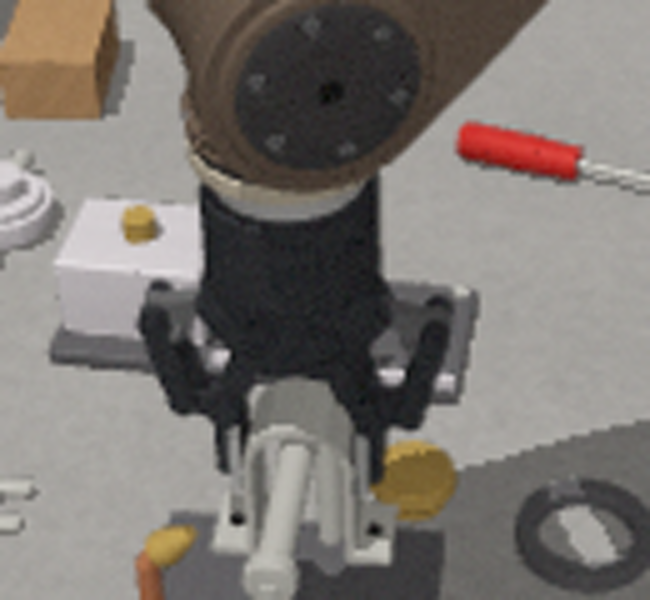

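```bash
python3 -m handwheel '[{"dx":0,"dy":0,"dz":0.05,"rx":0,"ry":0,"rz":0},{"dx":0,"dy":0,"dz":0.1,"rx":0,"ry":0,"rz":0},{"dx":0,"dy":0,"dz":0.1,"rx":0,"ry":0,"rz":0}]' - ; python3 -m handwheel '[{"dx":0,"dy":0,"dz":0.03,"rx":0,"ry":0,"rz":0},{"dx":0,"dy":0,"dz":0.06,"rx":0,"ry":0,"rz":0},{"dx":0,"dy":0,"dz":0.06,"rx":0,"ry":0,"rz":0}]' -
```

```text
t: 7.5
position: [0.5178, 0.2809, 0.2002]
tcp_rot: [[0.031, 1.0, -0.0], [1.0, -0.031, -0.0], [-0.0, -0.0, -1.0]]
ft_force: [0.7, -0.9, -1.4]
gripper_width: 0.578
t: 7.8
position: [0.518, 0.281, 0.1983]
tcp_rot: [[0.031, 1.0, 0.001], [1.0, -0.031, 0.0], [0.0, 0.001, -1.0]]
ft_force: [-4.1, -1.0, 7.9]
gripper_width: 0.579
```

It made contact at the predicted height with about 8 N upward. Opening the gripper.

```bash
python3 -m handwheel '[{"dx":0,"dy":0,"dz":-0.04,"rx":0,"ry":0,"rz":0},{"dx":0,"dy":0,"dz":-0.04,"rx":0,"ry":0,"rz":0},{"dx":0,"dy":0,"dz":-0.04,"rx":0,"ry":0,"rz":0},{"dx":0,"dy":0,"dz":-0.04,"rx":0,"ry":0,"rz":0},{"dx":0,"dy":0,"dz":-0.04,"rx":0,"ry":0,"rz":0},{"dx":0,"dy":0,"dz":-0.04,"rx":0,"ry":0,"rz":0},{"dx":0,"dy":0,"dz":-0.04,"rx":0,"ry":0,"rz":0}]' 1
python3 - <<'E'
from h import *
s=read_camera("side")[:,:,::-1]
c=lambda i,u,v,w,h,k:cv2.resize(i[v:v+h,u:u+w],None,fx=k,fy=k,interpolation=cv2.INTER_CUBIC)
cv2.imwrite("pics/f3.png",c(s,210,170,130,120,5))
E
```

```text
t: 8.5
position: [0.5179, 0.281, 0.1993]
tcp_rot: [[0.031, 1.0, -0.0], [1.0, -0.031, -0.0], [-0.0, -0.0, -1.0]]
ft_force: [-0.3, -0.7, 0.1]
gripper_width: 1.0
```

View pics/f3.png

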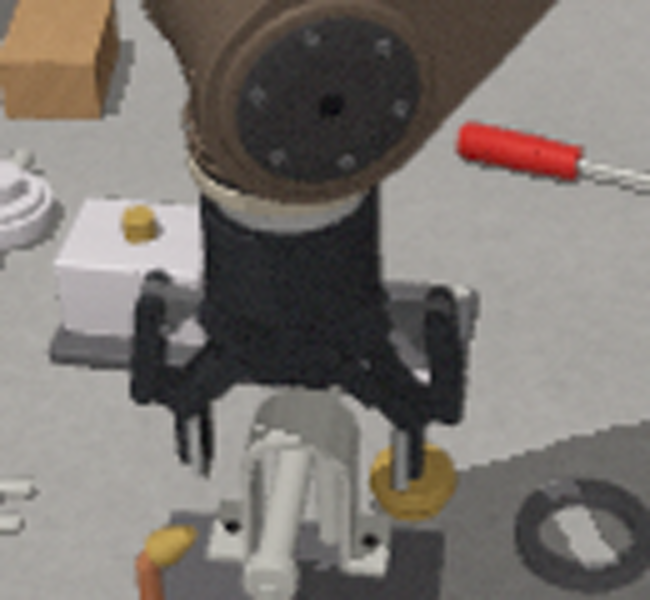

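The stirrup hangs on the bar and the fingers are clear of it. Rising straight up.

```bash
python3 -m handwheel '[{"dx":0,"dy":0,"dz":-0.2,"rx":0,"ry":0,"rz":0},{"dx":0,"dy":0,"dz":-0.5,"rx":0,"ry":0,"rz":0},{"dx":0,"dy":0,"dz":-0.8,"rx":0,"ry":0,"rz":0},{"dx":0,"dy":0,"dz":-1.2,"rx":0,"ry":0,"rz":0},{"dx":0,"dy":0,"dz":-1.6,"rx":0,"ry":0,"rz":0},{"dx":0,"dy":0,"dz":-2.0,"rx":0,"ry":0,"rz":0},{"dx":0,"dy":0,"dz":-2.0,"rx":0,"ry":0,"rz":0}]' -
python3 - <<'E'
from h import *
s=read_camera("side")[:,:,::-1]
c=lambda i,u,v,w,h,k:cv2.resize(i[v:v+h,u:u+w],None,fx=k,fy=k,interpolation=cv2.INTER_CUBIC)
cv2.imwrite("pics/f4.png",c(s,210,170,130,120,5))
go([.561,.017,.30],-4.9)
E
```

```text
t: 9.25
position: [0.5183, 0.2812, 0.3026]
tcp_rot: [[0.031, 1.0, 0.005], [1.0, -0.031, 0.002], [0.002, 0.005, -1.0]]
ft_force: [-0.2, 0.5, 0.3]
gripper_width: 1.0
shift [-5.251  1.025  0.013] turn [ 0.028 -0.013  0.623]
```

View pics/f4.png

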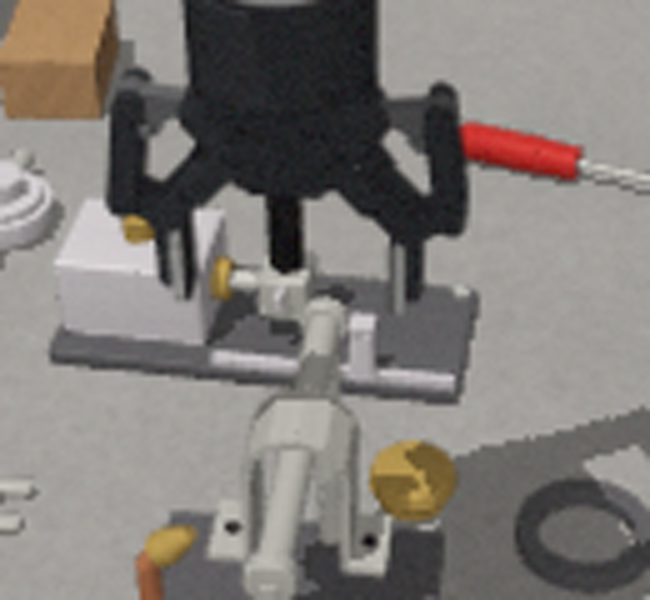

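The stirrup hangs upright, untouched. Moving to above the valve grip.

```bash
python3 -m handwheel '[{"dx":-0.2,"dy":0.04,"dz":0,"rx":0,"ry":0,"rz":0.03},{"dx":-0.7,"dy":0.14,"dz":0,"rx":0,"ry":0,"rz":0.1},{"dx":-1.4,"dy":0.3,"dz":0,"rx":0,"ry":0,"rz":0.2},{"dx":-2.1,"dy":0.4,"dz":0,"rx":0,"ry":0,"rz":0.3},{"dx":-2.8,"dy":0.55,"dz":0,"rx":0,"ry":0,"rz":0.4},{"dx":-3.5,"dy":0.7,"dz":0,"rx":0,"ry":0,"rz":0.5},{"dx":-4.2,"dy":0.8,"dz":0,"rx":0,"ry":0,"rz":0.6},{"dx":-4.8,"dy":0.95,"dz":0,"rx":0,"ry":0,"rz":0.6},{"dx":-5.15,"dy":1.0,"dz":0,"rx":0,"ry":0,"rz":0.6},{"dx":-5.25,"dy":1.02,"dz":0,"rx":0,"ry":0,"rz":0.62},{"dx":-5.25,"dy":1.02,"dz":0,"rx":0,"ry":0,"rz":0.62},{"dx":-5.25,"dy":1.02,"dz":0,"rx":0,"ry":0,"rz":0.62}]' -
python3 - <<'E'
from h import *
im=cv2.imread("pics/side0.png")
m=(im.max(2)<45).astype(np.uint8);m[:195]=0;m[228:]=0;m[:,:258]=0;m[:,276:]=0
for v in range(198,226,2):
    u=np.where(m[v])[0]; print(v,u.min() if len(u) else None,u.max() if len(u) else None,end="; ")
for v,z in((223,.055),(213,.09),(202,.125)): print(plane("side",267.5,v,z))
im=cv2.imread("pics/top0.png"); 
m=(im.max(2)<45).astype(np.uint8)[190:212,284:306]; n,l,st,c=cv2.connectedComponentsWithStats(m);print(st,c)
s=read_camera("side")[:,:,::-1]
c=lambda i,u,v,w,h,k:cv2.resize(i[v:v+h,u:u+w],None,fx=k,fy=k,interpolation=cv2.INTER_CUBIC)
cv2.imwrite("pics/g1.png",c(s,200,130,130,120,5))
go([.561,.017,.154],-4.9)
E
```

```text
t: 10.5
position: [0.5604, 0.0175, 0.299]
tcp_rot: [[0.085, 0.996, -0.001], [0.996, -0.085, 0.0], [0.0, -0.001, -1.0]]
ft_force: [-0.2, -0.5, -0.9]
gripper_width: 0.999
198 None None; 200 None None; 202 263 268; 204 263 269; 206 263 269; 208 264 269; 210 264 269; 212 264 269; 214 264 269; 216 264 269; 218 264 269; 220 264 269; 222 264 269; 224 None None; [0.55684945 0.01983262 0.055     ]
[0.55586224 0.0167956  0.09      ]
[0.55525575 0.01037243 0.125     ]
[[  0   0  22  22 463]
 [  8   8   7   8  21]] [[10.46652268 10.43196544]
 [11.23809524 12.        ]]
shift [-0.015  0.014  2.902] turn [-0.006 -0.     0.011]
```

View pics/g1.png

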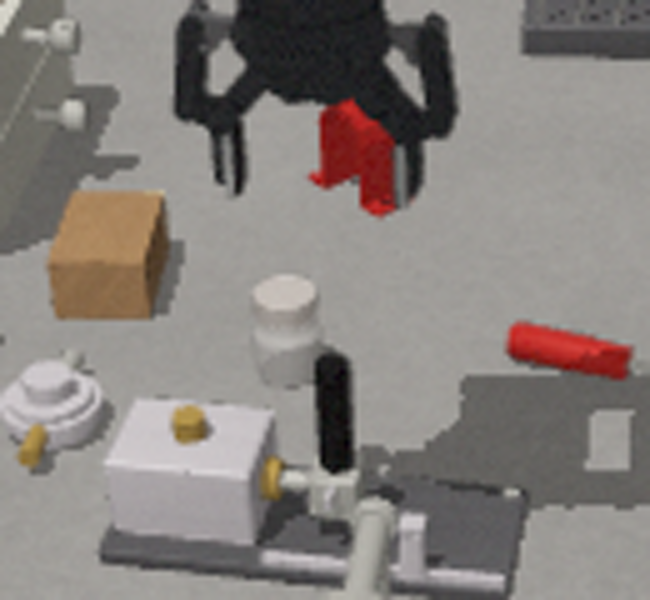

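```bash
python3 -m handwheel '[{"dx":0,"dy":-0.02,"dz":0.3,"rx":0,"ry":0,"rz":0},{"dx":0,"dy":-0.04,"dz":0.8,"rx":0,"ry":0,"rz":0},{"dx":0,"dy":-0.04,"dz":1.3,"rx":0,"ry":0,"rz":0},{"dx":0,"dy":-0.04,"dz":1.8,"rx":0,"ry":0,"rz":0},{"dx":0,"dy":-0.04,"dz":2.3,"rx":0,"ry":0,"rz":0},{"dx":0,"dy":-0.04,"dz":2.7,"rx":0,"ry":0,"rz":0},{"dx":0,"dy":-0.04,"dz":2.88,"rx":0,"ry":0,"rz":0},{"dx":0,"dy":-0.04,"dz":2.88,"rx":0,"ry":0,"rz":0}]' -
python3 - <<'E'
from h import *
s=read_camera("side")[:,:,::-1]
c=lambda i,u,v,w,h,k:cv2.resize(i[v:v+h,u:u+w],None,fx=k,fy=k,interpolation=cv2.INTER_CUBIC)
cv2.imwrite("pics/g2.png",c(s,200,150,130,120,5))
E
```

```text
t: 11.35
position: [0.5583, 0.0178, 0.1546]
tcp_rot: [[0.084, 0.996, -0.002], [0.996, -0.084, 0.0], [-0.0, -0.002, -1.0]]
ft_force: [-0.6, 0.3, 0.2]
gripper_width: 1.002
```

View pics/g2.png

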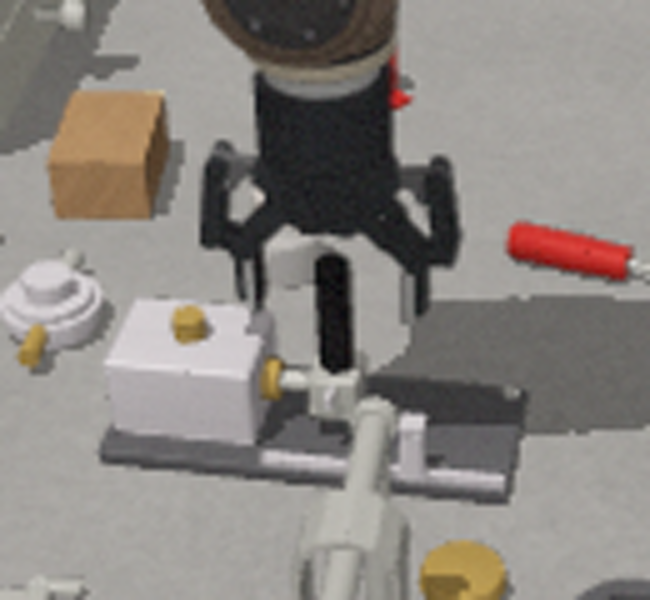

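The grip is centred between the fingers (at pixel x 334, with the fingers at 260 and 412). Closing.

```bash
python3 -m handwheel '[{"dx":0,"dy":0,"dz":0,"rx":0,"ry":0,"rz":0},{"dx":0,"dy":0,"dz":0,"rx":0,"ry":0,"rz":0},{"dx":0,"dy":0,"dz":0,"rx":0,"ry":0,"rz":0},{"dx":0,"dy":0,"dz":0,"rx":0,"ry":0,"rz":0},{"dx":0,"dy":0,"dz":0,"rx":0,"ry":0,"rz":0},{"dx":0,"dy":0,"dz":0,"rx":0,"ry":0,"rz":0},{"dx":0,"dy":0,"dz":0,"rx":0,"ry":0,"rz":0},{"dx":0,"dy":0,"dz":0,"rx":0,"ry":0,"rz":0},{"dx":0,"dy":0,"dz":0,"rx":0,"ry":0,"rz":0},{"dx":0,"dy":0,"dz":0,"rx":0,"ry":0,"rz":0}]' -1 60
python3 - <<'E'
from h import *
s=read_camera("side")[:,:,::-1]
c=lambda i,u,v,w,h,k:cv2.resize(i[v:v+h,u:u+w],None,fx=k,fy=k,interpolation=cv2.INTER_CUBIC)
cv2.imwrite("pics/g3.png",c(s,200,150,130,120,5))
E
```

```text
t: 12.4
position: [0.558, 0.0172, 0.1559]
tcp_rot: [[0.085, 0.996, -0.001], [0.996, -0.085, -0.0], [-0.0, -0.001, -1.0]]
ft_force: [-6.4, -0.4, 9.5]
gripper_width: 0.245
```

View pics/g3.png

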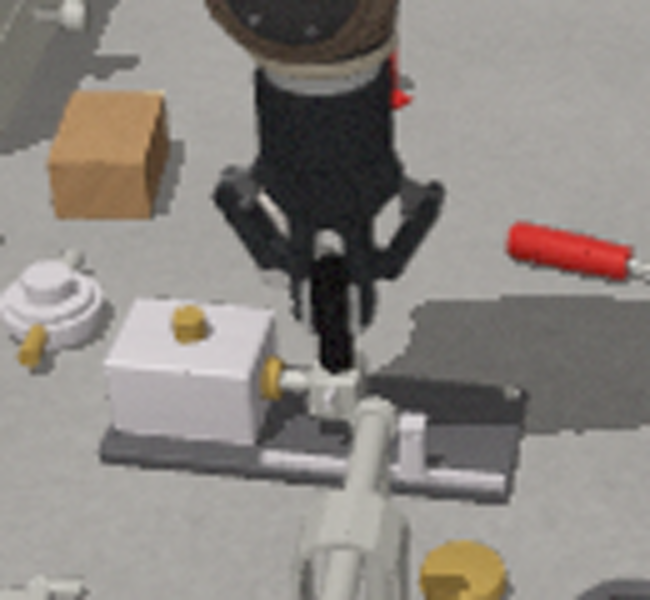

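The grip is held (width 0.245 ≈ 21 mm). Pulling it out about 50 mm along the tool's -y.

```bash
python3 -m handwheel '[{"dx":0,"dy":-0.08,"dz":0,"rx":0,"ry":0,"rz":0},{"dx":0,"dy":-0.2,"dz":0,"rx":0,"ry":0,"rz":0},{"dx":0,"dy":-0.35,"dz":0,"rx":0,"ry":0,"rz":0},{"dx":0,"dy":-0.5,"dz":0,"rx":0,"ry":0,"rz":0},{"dx":0,"dy":-0.65,"dz":0,"rx":0,"ry":0,"rz":0},{"dx":0,"dy":-0.8,"dz":0,"rx":0,"ry":0,"rz":0},{"dx":0,"dy":-0.92,"dz":0,"rx":0,"ry":0,"rz":0},{"dx":0,"dy":-1.0,"dz":0,"rx":0,"ry":0,"rz":0},{"dx":0,"dy":-1.0,"dz":0,"rx":0,"ry":0,"rz":0},{"dx":0,"dy":-1.0,"dz":0,"rx":0,"ry":0,"rz":0}]' -
python3 - <<'E'
from h import *
c=lambda i,u,v,w,h,k:cv2.resize(i[v:v+h,u:u+w],None,fx=k,fy=k,interpolation=cv2.INTER_CUBIC)
s=read_camera("side")[:,:,::-1];t=read_camera("top")[:,:,::-1]
cv2.imwrite("pics/h1.png",np.hstack([c(s,240,190,80,80,5),c(t,250,170,80,80,5)]))
E
```

```text
t: 13.45
position: [0.5102, 0.0214, 0.156]
tcp_rot: [[0.085, 0.996, 0.005], [0.996, -0.085, -0.0], [0.0, 0.005, -1.0]]
ft_force: [9.5, 1.8, 1.4]
gripper_width: 0.245
```

View pics/h1.png

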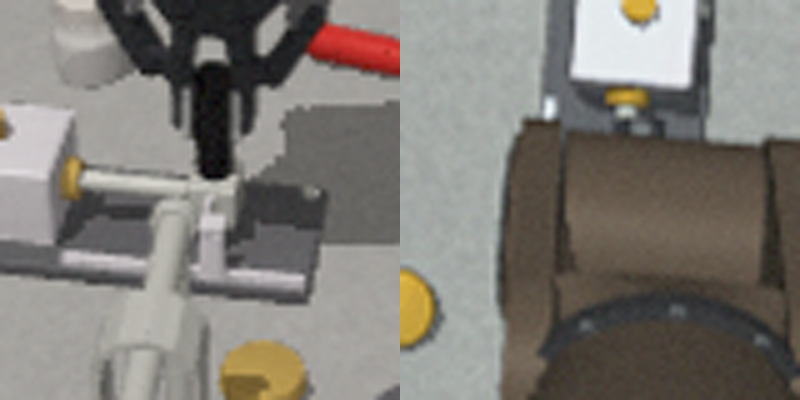

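The grip moved 48 mm, and the 9.5 N spring force fits that. The pointer needs about 53 mm by the earlier measurement. I'll check more finely.

```bash
python3 - <<'E'
from h import *
c=lambda i,u,v,w,h,k:cv2.resize(i[v:v+h,u:u+w],None,fx=k,fy=k,interpolation=cv2.INTER_CUBIC)
s=np.mean([read_camera("side")[:,:,::-1].astype(float) for _ in range(4)],0).clip(0,255).astype(np.uint8)
t=cv2.imread("pics/top0.png")
cv2.imwrite("pics/h2.png",np.hstack([c(s,268,216,33,38,12),c(t,270,190,33,38,12)]))
# template shift of crosshead+grip base between start and now
a=cv2.imread("pics/side0.png")
for z in(.055,): print(proj("side",[.558,.0172,z]),proj("side",[.5102,.0214,z]),proj("side",[.5053,.0218,z]))
X=np.array([.9964,-.085,0]);idx=np.array([.5083,.0578,.052])
for k in(-.007,0,.007): print("block top inner",k,proj("side",idx+k*X),"outer",proj("side",idx+k*X+np.array([.085,.996,0])*.012))
tip=np.array([.5606,.0478,.052])-.048*X
for k in(-.002,.002): print("tip pred",proj("side",tip+k*X))
E
```

```text
(np.float64(267.2170481458704), np.float64(222.44766069880296)) (np.float64(282.98735184235903), np.float64(223.9190821264425)) (np.float64(284.6163001840928), np.float64(224.064689799083))
block top inner -0.007 (np.float64(285.037024068088), np.float64(232.6755384702487)) outer (np.float64(284.37313114778755), np.float64(235.2874015078359))
block top inner 0 (np.float64(282.66115488014947), np.float64(232.4494953571879)) outer (np.float64(281.9774509837936), np.float64(235.0568956082583))
block top inner 0.007 (np.float64(280.2898215681797), np.float64(232.2238837929386)) outer (np.float64(279.58638384889883), np.float64(234.8268335619288))
tip pred (np.float64(281.97232653298835), np.float64(231.17027142708554))
tip pred (np.float64(280.6229400514476), np.float64(231.042548586625))
```

View pics/h2.png

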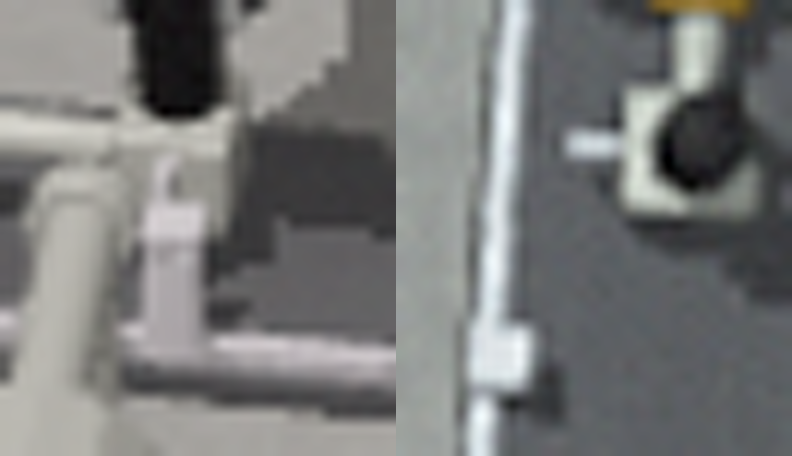

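The pointer sits about 1.7 px (5 mm) to the shut side of the block once perspective is allowed for, which agrees with the top-view figure. Pulling 5 mm further and holding.

```bash
python3 -m handwheel '[{"dx":0,"dy":-0.03,"dz":0,"rx":0,"ry":0,"rz":0},{"dx":0,"dy":-0.07,"dz":0,"rx":0,"ry":0,"rz":0},{"dx":0,"dy":-0.1,"dz":0,"rx":0,"ry":0,"rz":0},{"dx":0,"dy":-0.1,"dz":0,"rx":0,"ry":0,"rz":0},{"dx":0,"dy":-0.1,"dz":0,"rx":0,"ry":0,"rz":0},{"dx":0,"dy":-0.1,"dz":0,"rx":0,"ry":0,"rz":0},{"dx":0,"dy":-0.1,"dz":0,"rx":0,"ry":0,"rz":0},{"dx":0,"dy":-0.1,"dz":0,"rx":0,"ry":0,"rz":0},{"dx":0,"dy":-0.1,"dz":0,"rx":0,"ry":0,"rz":0},{"dx":0,"dy":-0.1,"dz":0,"rx":0,"ry":0,"rz":0},{"dx":0,"dy":-0.1,"dz":0,"rx":0,"ry":0,"rz":0}]' -
python3 - <<'E'
from h import *
c=lambda i,u,v,w,h,k:cv2.resize(i[v:v+h,u:u+w],None,fx=k,fy=k,interpolation=cv2.INTER_CUBIC)
s=np.mean([read_camera("side")[:,:,::-1].astype(float) for _ in range(4)],0).clip(0,255).astype(np.uint8)
cv2.imwrite("pics/h3.png",np.hstack([c(s,268,216,33,38,12),c(s,200,150,152,152,3)]))
cv2.imwrite("pics/h4.png",s)
E
```

```text
t: 14.85
position: [0.5055, 0.0219, 0.156]
tcp_rot: [[0.085, 0.996, 0.005], [0.996, -0.085, -0.0], [0.0, 0.005, -1.0]]
ft_force: [10.2, 2.3, 0.4]
gripper_width: 0.241
```

View pics/h3.png

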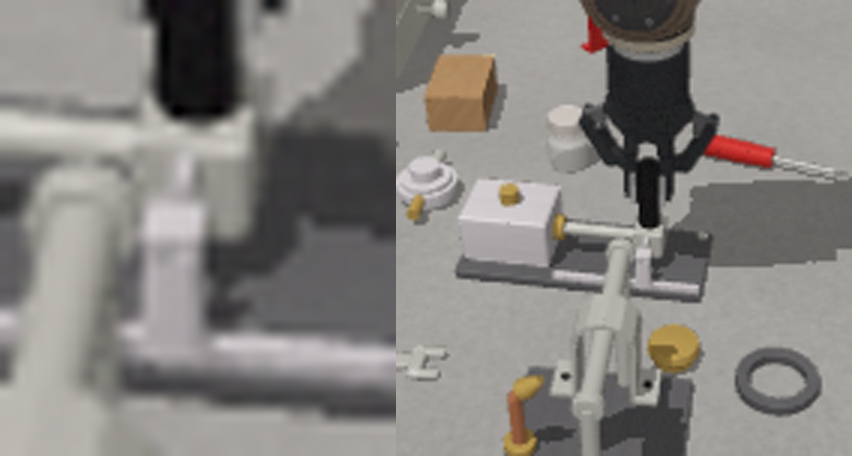

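View pics/h4.png

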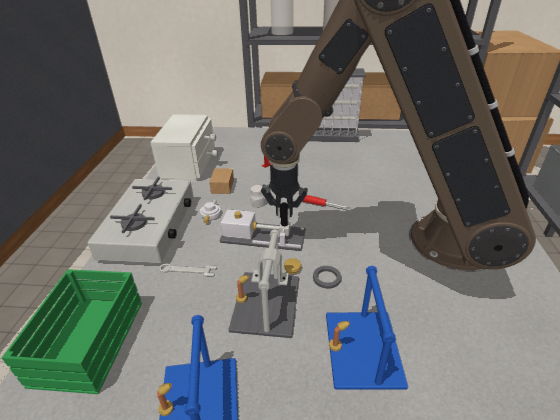

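The pointer is at about 183 px in the crop, against about 184 expected opposite the block. The stirrup hangs on the bar and the bystanders look unmoved. Handing in.

```bash
python3 - <<'E'
from h import *
s=sense();print(s["position"],s["qvel"].round(2),s["ft_force"],s["gripper_width"])
print(close_job())
E
```

```text
[0.50546049 0.02182815 0.15602114] [ 0.03 -0.01  0.04 -0.03  0.05 -0.02] [8.9528896  1.93422965 0.57929998] 0.24299543566413373
the job is handed in; nothing more can be done
None
```

The stirrup hangs astride the dark stand's bar, let go. The gripper is still holding the valve grip at the mark, and the job is handed in at about 15 s on the robot's clock.

- **Stirrup:** I gripped it by the legs, lowered it until it touched the bar at the height I had worked out, opened the gripper and rose clear. The later side pictures still show it hanging upright and untouched.
- **Grip and pointer:** I pulled the grip out about 52.7 mm, against about 52.9 mm measured from the top view. My last side-view check put the pointer within about 1 mm of the mark. The arm blocks the top view there, so I could not check it from above.
- **Hold:** The arm is still, the gripper is set to 60 N, and the wrist feels the spring pulling with about 9–10 N, as expected at that distance.
- **Bystanders:** They look unmoved in the last side picture, though I did not measure each one.
- **Refused move:** The first move was refused because its rows left out some keys. Nothing moved, and I sent it again with all six.

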